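# Jack up the tilting table and hold it

### The arm

A 6-joint arm with a two-finger parallel gripper is mounted at the origin on a cart in front of the work surface, level with it; the furniture and walls round the work are solid. World frame = base frame: x ahead of the robot, y to its left, z up, the work surface at z = 0. Lengths are in m, angles in rad, forces in N, time in s.
With the tool pointing down it reaches from about 0.375 to 0.9 m from the base axis. Payload 3.1 kg.
Tool frame: the origin (TCP) lies where the fingers leave the gripper's body, on its centre line; the fingertips stand 73 mm ahead of it and the grasp point (between the pads) lies 54 mm ahead of it; z points along the fingers, y is the line along which they close (so a half turn about z gives the same grasp; the last joint's range is limited). The gripper opens to 85 mm and grips with 20 to 120 N. Pads are 22 mm wide; open, the fingers measure 114 mm over their backs; the gripper's body (76 mm by 85 mm) begins 54 mm behind the grasp point. The pads swing forward as they close: fully open they stand 13 mm farther back than shut.
Start: joints at [0.979, 0.527, 1.433, -0, 1.181, -0.178], TCP at [0.251, 0.572, 0.304] pointing down, gripper open.
Joint ranges: [-3.08, 3.08], [-0.75, 2.2], [0.22, 2.44], [-1.43, 4.57], [0, 2.65], [-2.85, 2.85]. Speed limits (rad/s): [2.79, 2.79, 3.14, 3.14, 3.14, 3.14].

### API

Orientations are given as a unit quaternion [x, y, z, w].
In Python, from station import manip gives the robot as it stands.
- The arm moves only by the shell command python3 -m crank 'ROWS' [FORCE]. ROWS is JSON, a list of rows, each an object with "dp": the shift along the tool's x, y, z normalised to -1 to 1, where 1 is 50 cm, a list of three; "delta_rot": the turn, a rotation vector about the tool's x, y, z normalised to -1 to 1, where 1 is 2 pi rad, a list of three; "fingers": the opening, from -1 (shut) to 1 (fully open). A call has 1 to 12 rows; each row shifts and turns the commanded pose from where the row before left it, along the tool's axes as they then stand; what a row does not reach is not made up. A row lasts 1/12 s, in which the tool goes at most 41.7 mm and 7.16 degrees, less where a joint would pass 70% of its speed; a pose out of reach is approached as far as the arm can. A call with a number of a shift or a turn outside -1 to 1 is refused whole. A call with a gripper value outside its range is refused whole. The fingers move at their own pace and stop on an object; FORCE is the grip in N (left out, the last holds). Time passes only in rows, so rows that do not move let the fingers close. It gives the time, the measured TCP pose, the force, the opening and the grip force at its end, in the units of the state.
- manip.sense(): the state, without advancing time (a new reading comes with each control period).
- manip.snapshot(name): name is "scene" or "top" or "wrist"; returns (picture, depth): 420x560x3 uint8, red, green, blue; 420x560 float32, m along the optical axis (not along the pixel's ray), 0 where there is no reading.
- manip.camera_model(name): a dict with "fx", "fy", "cx", "cy" (pixels), "k1" (the pictures are not rectified: a ray, as slopes to the right and down, at radius r is drawn at 1 + k1 r^2 times it, then the intrinsics apply), "origin" and "attitude" of the camera in the world. Camera axes: x right, y up, looking along -z (the intrinsics and any distortion apply to the point x, -y, -z); pixel columns grow to the right and rows downward; lengths in m; the calibration is good to about 2 mm. A picture is of the moment at which its call begins: read the wrist's pose just before it. camera_model takes no time and is no camera call; for the wrist camera it gives the pose at the moment of the call.
- manip.sign_off(): hands the job in; it is judged then, once.
The state is a dict: "t": time; "q": joint angles; "qd": joint speeds; "tau": joint torques, N m; "tcp_pos": TCP position; "tool_rot": TCP orientation; "force": force on the tool from outside, world axes, zero at the start; "ft_torque": the same for the moment, N m; "finger_gap": opening from 0.0 (shut) to 1.0 (fully open); "gripper_force": force on a finger pad.
Only numpy, scipy, OpenCV 4.12 (cv2) and the standard library are available. Lean on these libraries where they do the work, as an engineer would, in place of code of your own. Each camera call takes 0.05 s, during which the arm holds its last target. There are 200 camera calls.

### The job

The small hinged steel table on the bench has to be held up at its front so that a colleague can fit the prop beneath it. Set the lever jack flat on the worktop with its round saddle centred under the lift point (the pad below the round boss of the bracket on the table's front edge) and let go of it with its handle still up; then press the jack's handle all the way down so that only the jack raises the table, and finish while still holding the handle down. Leave the canister, the jar and the pot standing about where they are.

Things in the scene. Friction and masses are not known exactly. Their poses are not given: they have to be found in the camera images.
- lift_point (a point): Centre of the underside of the lift pad, a flat steel disc 24 mm across under the lift bracket on the table's front edge; 38 mm above the worktop while the table is down. A raised round boss (26 mm across) on top of the bracket marks it from above. Own x points from the front edge to the table's rear hinge, z up. About 5 to 6 N lifts the table here; at full jack stroke it rises 12 mm.
- lift_bracket: Dark steel bracket, 36 mm wide, 8 mm thick, top 50 mm high, with a lip 56 mm high on the table. It overhangs the front edge by 54 mm: its outer end lies 24 mm before the lift point along -x, free below. Clamped up to 30 mm either side of the edge's middle, it stays there. Origin not on it but on the rear hinge pin, 44 mm high, 191 mm from the lift point along x.
- table_bed: Fixed bed of the small hinged steel table; origin at worktop height below the middle of the table, x to the rear hinge. The bed begins 33 mm beyond the lift point along x. The steel top lies on it: 140 mm wide (y), 150 mm deep (x), surface 52 mm high, hinged along its rear edge. Mind the upright post of the bench frame (20 mm square, full height) at the front right corner of the work area, at about x = 0.39, y = -0.29.
- table_top (a joint): Tilt of the hinged table top: 0 lying on its bed, grows as the front is raised, about 0.065 rad when the jack is at full stroke; it falls back when not supported.
- jack: Loose lever jack, 0.8 to 1.2 kg: grey base plate 190 x 60 x 8 mm (own x -105 to +85 mm), two upright cheeks in the middle, round saddle at x = +63 mm, handle towards -x. Origin on its underside (z = 0 when it stands), own x from handle to saddle, z up. The saddle end goes under the bracket, own x roughly along the lift point's x. Can be carried by the cheeks or slid.
- jack_grip (a point): Place to grasp the jack: midpoint of its two upright cheeks, 45 mm above its underside, own x = -5 mm (68 mm behind the saddle's axis). The cheeks together are 30 mm wide (own y), 50 mm long (x -30 to +20 mm) and stand 8 to 62 mm high; the base, 8 mm high, reaches 15 mm further on each side. Axes as the jack's.
- saddle: The jack's saddle: flat steel disc, 34 mm across, 6 mm thick; origin at the centre of its top face, 30 mm above the jack's underside when lowered (8 mm below the lift pad), 50 mm when fully raised. It moves straight up, 50 mm per rad of the handle.
- saddle_top (a point): Centre of the saddle's top face (same point as the saddle's origin).
- pump_handle (a joint): Angle of the jack's handle: 0 released (slopes up 0.4 rad, held there by a spring), 0.4 rad fully down against its stop (level). One downward stroke raises the saddle its full 20 mm; it springs back when let go.
- handle_pad (a point): Centre of the top face of the flat black paddle (40 mm long, 30 wide, 10 thick) at the handle's free end, 110 mm from the pivot pin (jack x = +11 mm, 44 mm high). Released: jack x = -88 mm, 91 mm high, its face sloping 0.4 rad; fully down: x = -99 mm, 49 mm high, level. Pressing down here takes 1 N at first, 5 to 6 N at the end with the table's weight.
- canister_b: Bystander: cream canister with a brown lid, 37 mm across, 51 mm high, origin at the centre of its underside; to be left alone.
- jar_dark: Bystander: dark brown jar with a black lid, 36 mm across, 45 mm high, origin at the centre of its underside; to be left alone.
- crystal_pot_0: Bystander: low round lidded pot, 40 mm across, 16 mm high, origin at the centre of its underside; to be left alone.

How it is judged:
By the outcome, as a careful person would: the job done as asked, in the order asked, and still so for the second after the job is handed in, while the arm keeps its last pose, push and grip.
It also fails if it takes over 53 s, if anything falls off the work surface, if the arm or the gripper's body presses on something with over 40 N, if the wrist force passes 120 N, or if a joint passes its speed limit or range.

## Working session

There is one attempt and no reset: what is moved stays moved. The work goes in short steps, Python scripts to look and compute and a shell command to move; the robot and the scene stay as the last step left them, time stands still between calls to the robot, and variables do not carry over. Pictures are saved under pics/ and viewed, at most 10 in all, crops included, and the job is handed in when it is done.

```bash
mkdir -p pics; cat > h.py <<'E'
import numpy as np, cv2
from station import manip
from scipy.spatial.transform import Rotation as R
def snap(n,f=None):
    m=manip.camera_model(n); p,d=manip.snapshot(n)
    if f: cv2.imwrite('pics/'+f,p[:,:,::-1])
    return m,p,d
def Rm(m):
    a=np.array(m['attitude'],float)
    return a if a.shape==(3,3) else R.from_quat(a).as_matrix()
def ray(m,u,v):
    K=np.array([[m['fx'],0,m['cx']],[0,m['fy'],m['cy']],[0,0,1.]])
    q=cv2.undistortPoints(np.array([[[u,v]]],float),K,np.array([m['k1'],0,0,0.]))[0,0]
    return np.array(m['origin']),Rm(m)@np.array([q[0],-q[1],-1.])
def onz(m,u,v,z):
    o,r=ray(m,u,v); return o+r*(z-o[2])/r[2]
def bydepth(m,d,u,v):
    o,r=ray(m,u,v); return o+r*d[int(v),int(u)]
def tri(m1,p1,m2,p2):
    o1,r1=ray(m1,*p1);o2,r2=ray(m2,*p2)
    s=np.linalg.lstsq(np.c_[r1,-r2],o2-o1,rcond=None)[0]
    a,b=o1+s[0]*r1,o2+s[1]*r2
    return (a+b)/2,np.linalg.norm(a-b)
E
python3 - <<'E'
from h import *
for n in('scene','top'):
    m,p,d=snap(n,n+'0.png'); print(n,m)
print(manip.sense())
E
```

```text
scene {'fx': 420.3481566820784, 'fy': 420.3481566820784, 'cx': 286.0919439089586, 'cy': 209.96370545172857, 'k1': -0.017331191972862793, 'origin': array([-0.0587631 , -0.52130268,  0.43825124]), 'attitude': array([ 0.50759842, -0.22026786, -0.33436961,  0.76290424])}
top {'fx': 525.8507109296729, 'fy': 525.8507109296729, 'cx': 277.9377077000126, 'cy': 203.82041032648615, 'k1': -0.04827697610367813, 'origin': array([0.14648391, 0.23787689, 1.52385552]), 'attitude': array([-0.0799207 ,  0.12682596,  0.83075113, -0.53607874])}
{'t': 0.1, 'q': array([ 9.78525499e-01,  5.28358371e-01,  1.43379255e+00, -6.36319082e-06,
        1.18145591e+00, -1.78496427e-01]), 'qd': array([ 1.38624898e-03, -9.03063056e-04, -3.80430865e-03,  6.86548396e-04,
       -3.49313484e-05,  2.92141526e-03]), 'tau': array([-4.04091961e-04, -4.43305635e+01, -1.78586984e+01, -2.42279129e-04,
        3.83719685e-03,  1.63992996e-05]), 'tcp_pos': array([0.25096716, 0.57182604, 0.30303463]), 'tool_rot': array([ 2.05413191e-01,  9.78674822e-01, -9.34326987e-04, -3.75852078e-04]), 'force': array([-0.82898329, -0.36971383, -0.08432101]), 'ft_torque': array([ 0.03609887,  0.03236998, -0.0187037 ]), 'gripper_force': 0.0, 'finger_gap': 0.9995856663831258}
```

View pics/scene0.png

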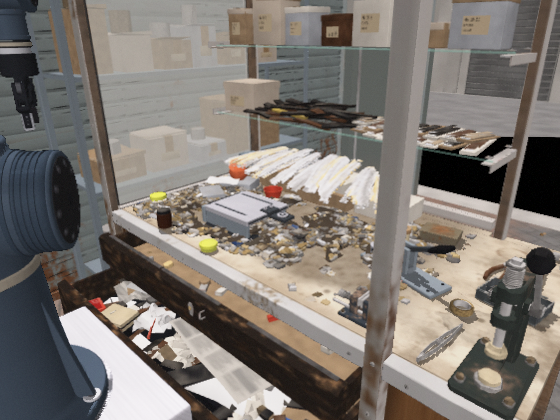

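View pics/top0.png

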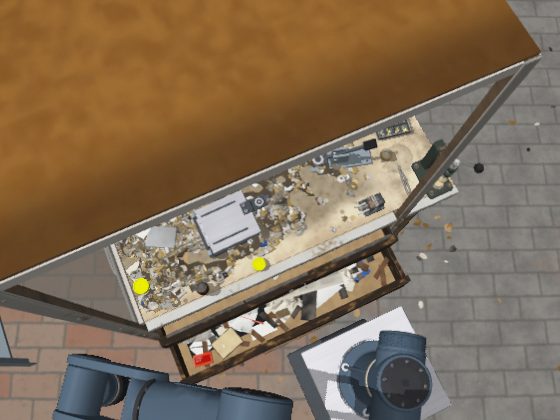

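The scene picture shows the table at about (240,208) with the bracket at (282,213), and the jack at about (425,272) behind the post. In the top picture the table is at (228,222), the boss at (258,202), and the jack at (348,157) with its paddle at (370,145). I'll take enlarged crops with a depth check.

```bash
python3 - <<'E'
from h import *
a=cv2.imread('pics/top0.png')[110:280,120:440]; b=cv2.imread('pics/scene0.png')[170:310,160:480]
cv2.imwrite('pics/c.png',np.vstack([cv2.resize(a,None,fx=2,fy=2,interpolation=2),cv2.resize(b,None,fx=2,fy=2,interpolation=2)])[:600])
m,p,d=snap('top')
for n,u,v in [('boss',258,202),('tabc',228,222),('tab',200,235),('tab',240,195),('jack',350,157),('pad',370,145),('jsad',335,160),('bottle',260,265),('can',141,286),('jar',202,288),('grey',160,238),('frame',300,170)]:
    print(n,bydepth(m,d,u,v).round(3),onz(m,u,v,0.05).round(3))
m,p,d=snap('scene')
for n,u,v in [('boss',282,213),('tab',240,205),('jack',425,272),('pad',435,248),('post',400,200),('shelf1',350,117),('shelf1front',480,155),('shelf1',230,113),('shelf2',400,45)]:
    print(n,bydepth(m,d,u,v).round(3))
E
```

```text
boss [0.588 0.097 0.057] [0.59  0.096 0.05 ]
tabc [0.569 0.2   0.055] [0.571 0.2   0.05 ]
tab [0.568 0.289 0.051] [0.568 0.289 0.05 ]
tab [0.63  0.136 0.056] [0.632 0.136 0.05 ]
jack [ 0.62  -0.228  0.007] [ 0.607 -0.215  0.05 ]
pad [ 0.603 -0.273  0.093] [ 0.617 -0.288  0.05 ]
jsad [ 0.62  -0.172  0.04 ] [ 0.616 -0.169  0.05 ]
bottle [0.423 0.164 0.015] [0.417 0.166 0.05 ]
can [0.505 0.499 0.025] [0.499 0.495 0.05 ]
jar [0.425 0.341 0.043] [0.424 0.341 0.05 ]
grey [0.613 0.399 0.032] [0.607 0.397 0.05 ]
frame [ 0.645 -0.068  0.005] [ 0.631 -0.059  0.05 ]
boss [0.59  0.094 0.054]
tab [0.56  0.206 0.053]
jack [ 0.641 -0.24   0.01 ]
pad [ 0.594 -0.27   0.092]
post [ 0.382 -0.3    0.252]
shelf1 [0.792 0.058 0.252]
shelf1front [-0.059 -0.521  0.438]
shelf1 [0.821 0.541 0.203]
shelf2 [ 0.378 -0.283  0.427]
```

View pics/c.png

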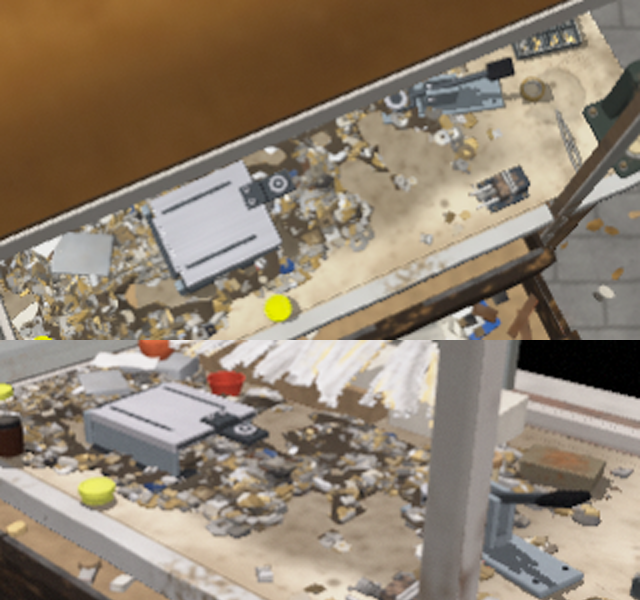

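The crop shows the saddle at top px (318.5,160), paddle (370,144.5), boss (259,202), and table-top corners near (238,191), (260,230), (210,254), (193,212). Now I'll turn these into rough poses.

```bash
python3 - <<'E'
from h import *
m=manip.camera_model('top')
S=onz(m,318.5,160,.03);P=onz(m,370,144.5,.091);B=onz(m,259,202,.056)
print('saddle',S,'pad',P,'len',np.linalg.norm((S-P)[:2]),'yaw',np.degrees(np.arctan2(*(S-P)[[1,0]])))
C=[onz(m,u,v,.052) for u,v in[(238,191.5),(260,230),(210,254.5),(193.5,212.5)]]
print('boss',B);print(np.round(C,3))
f=(C[0]+C[1])/2;r=(C[2]+C[3])/2;print('table yaw',np.degrees(np.arctan2(*(r-f)[[1,0]])),np.degrees(np.arctan2(*(C[1]-C[0])[[1,0]]))+180)
print(bydepth(m,snap('top')[2],318,160))
w=manip.camera_model('wrist');s=manip.sense();T=R.from_quat(s['tool_rot'])
print(w['fx'],T.inv().apply(w['origin']-s['tcp_pos']),T.as_matrix().T@Rm(w),T.as_matrix().round(3))
# shelf
m,p,d=snap('scene')
for v in (100,110,120,130,140,150,160):
  print(v,[bydepth(m,d,u,v).round(2).tolist() for u in(250,310,370,440,480) if d[v,u]>0])
E
```

```text
saddle [ 0.64359807 -0.12851874  0.03      ] pad [ 0.60512848 -0.27442776  0.091     ] len 0.1508951687724024 yaw 75.22982440231152
boss [0.58744236 0.0939047  0.056     ]
[[0.644 0.137 0.052]
 [0.51  0.125 0.052]
 [0.503 0.284 0.052]
 [0.638 0.281 0.052]]
table yaw 92.5073320538861 5.089331931573156
[ 0.6429144 -0.1261623  0.033937 ]
347.4286545006588 [ 0.07916595 -0.00074114 -0.0703844 ] [[ 4.84162622e-04  9.51718206e-01  3.06972672e-01]
 [ 9.99999883e-01 -4.63390214e-04 -1.40552127e-04]
 [ 8.48211400e-06  3.06972704e-01 -9.51718319e-01]] [[-0.916  0.402 -0.001]
 [ 0.402  0.916 -0.001]
 [ 0.    -0.001 -1.   ]]
100 [[0.8, 0.42, 0.26], [2.44, 1.55, -0.03], [2.99, 1.37, -0.07]]
110 [[0.78, 0.4, 0.23], [0.78, 0.18, 0.26], [2.99, 1.36, -0.15]]
120 [[0.91, 0.54, 0.17], [0.82, 0.2, 0.22], [0.85, 0.03, 0.24]]
130 [[0.91, 0.55, 0.13], [2.45, 1.55, -0.26], [0.78, -0.01, 0.23], [0.82, -0.16, 0.25]]
140 [[0.9, 0.54, 0.1], [2.43, 1.54, -0.33], [0.76, -0.02, 0.21], [0.83, -0.16, 0.22], [0.81, -0.24, 0.24]]
150 [[0.9, 0.54, 0.06], [0.86, 0.24, 0.13], [2.96, 1.31, -0.47], [0.81, -0.25, 0.22]]
160 [[0.74, 0.36, 0.1], [0.81, 0.2, 0.11], [3.01, 1.34, -0.57], [0.76, -0.27, 0.21]]
```

The saddle-to-paddle length comes out at 0.151, as it should be (63+88 mm). Before moving I'll check the frame (roof and left post) for clearance.

```bash
python3 - <<'E'
from h import *
m,p,d=snap('top')
for u,v in[(200,60),(200,180),(350,110),(450,90),(200,206),(100,247),(330,152),(440,103),(500,75),(460,170),(40,292),(100,315),(140,325)]: print(u,v,bydepth(m,d,u,v).round(3))
o=manip.camera_model('scene')
m,p,d=snap('scene')
for u,v in[(95,100),(70,20),(110,180),(510,160),(240,20),(500,60),(525,10)]: print('s',u,v,bydepth(m,d,u,v).round(3))
E
```

```text
200 60 [0.572 0.165 0.87 ]
200 180 [0.403 0.233 0.87 ]
350 110 [0.413 0.006 0.871]
450 90 [ 0.386 -0.141  0.865]
200 206 [0.382 0.246 0.832]
100 247 [0.383 0.39  0.836]
330 152 [ 0.658 -0.177  0.014]
440 103 [ 0.383 -0.133  0.837]
500 75 [ 0.382 -0.23   0.851]
460 170 [ 0.597 -0.925 -0.799]
40 292 [0.412 0.546 0.66 ]
100 315 [0.395 0.536 0.394]
140 325 [0.403 0.539 0.032]
s 95 100 [0.392 0.534 0.291]
s 70 20 [0.671 1.29  0.493]
s 110 180 [0.396 0.535 0.084]
s 510 160 [ 0.88  -0.289  0.194]
s 240 20 [0.806 0.456 0.475]
s 500 60 [-0.059 -0.521  0.438]
s 525 10 [-0.059 -0.521  0.438]
```

The roof is at 0.83+, and a left post stands at (0.40, 0.535). I'll go around it: slide along -y first, turn in place, then go in.

```bash
python3 -m crank '[{"dp":[-0.034,-0.063,0],"delta_rot":[0,0,0],"fingers":1},{"dp":[-0.034,-0.063,0],"delta_rot":[0,0,0],"fingers":1},{"dp":[-0.034,-0.063,0],"delta_rot":[0,0,0],"fingers":1},{"dp":[-0.034,-0.063,0],"delta_rot":[0,0,0],"fingers":1},{"dp":[-0.034,-0.063,0],"delta_rot":[0,0,0],"fingers":1},{"dp":[-0.034,-0.063,0],"delta_rot":[0,0,0],"fingers":1},{"dp":[-0.034,-0.063,0],"delta_rot":[0,0,0],"fingers":1},{"dp":[0,0,0],"delta_rot":[0,0,0.0195],"fingers":1},{"dp":[0,0,0],"delta_rot":[0,0,0.0195],"fingers":1},{"dp":[0,0,0],"delta_rot":[0,0,0.0195],"fingers":1},{"dp":[0,0,0],"delta_rot":[0,0,0.0195],"fingers":1},{"dp":[0,0,0],"delta_rot":[0,0,0.0195],"fingers":1}]'
python3 -m crank '[{"dp":[0,0,0],"delta_rot":[0,0,0.0195],"fingers":1},{"dp":[0,0,0],"delta_rot":[0,0,0.0195],"fingers":1},{"dp":[0,0,0],"delta_rot":[0,0,0.0195],"fingers":1},{"dp":[0,0,0],"delta_rot":[0,0,0.0195],"fingers":1},{"dp":[0,0,0],"delta_rot":[0,0,0.0195],"fingers":1},{"dp":[0,0,0],"delta_rot":[0,0,0.0195],"fingers":1},{"dp":[0,0,0],"delta_rot":[0,0,0.01],"fingers":1},{"dp":[0,0,0],"delta_rot":[0,0,0],"fingers":1}]'
```

```text
t: 1.4
tcp_pos: [0.2718, 0.3224, 0.3042]
tool_rot: [0.494, 0.87, 0.0, 0.0]
force: [0.2, -0.7, -0.0]
finger_gap: 0.997
gripper_force: 0.0
t: 2.07
tcp_pos: [0.2716, 0.3225, 0.3041]
tool_rot: [0.791, 0.612, 0.0, 0.0]
force: [-0.3, -0.6, -0.6]
finger_gap: 1.001
gripper_force: 0.0
```

```bash
python3 -m crank '[{"dp":[-0.03,0.067,0.007],"delta_rot":[0,0,0],"fingers":1},{"dp":[-0.03,0.067,0.007],"delta_rot":[0,0,0],"fingers":1},{"dp":[-0.03,0.067,0.007],"delta_rot":[0,0,0],"fingers":1},{"dp":[-0.03,0.067,0.007],"delta_rot":[0,0,0],"fingers":1},{"dp":[-0.03,0.067,0.007],"delta_rot":[0,0,0],"fingers":1},{"dp":[-0.03,0.067,0.007],"delta_rot":[0,0,0],"fingers":1},{"dp":[-0.03,0.067,0.007],"delta_rot":[0,0,0],"fingers":1},{"dp":[-0.03,0.067,0.007],"delta_rot":[0,0,0],"fingers":1},{"dp":[-0.03,0.067,0.007],"delta_rot":[0,0,0],"fingers":1},{"dp":[-0.03,0.067,0.007],"delta_rot":[0,0,0],"fingers":1},{"dp":[0,0,0],"delta_rot":[0,0,0],"fingers":1},{"dp":[0,0,0],"delta_rot":[0,0,0],"fingers":1}]'
python3 - <<'E'
from h import *
import pickle
m,p,d=snap('wrist','w1.png'); pickle.dump((m,p,d),open('w1.pkl','wb'))
E
```

```text
t: 3.07
tcp_pos: [0.5596, 0.0917, 0.2684]
tool_rot: [0.791, 0.611, 0.0, -0.0]
force: [0.2, -0.3, 0.1]
finger_gap: 1.004
gripper_force: 0.0
```

View pics/w1.png

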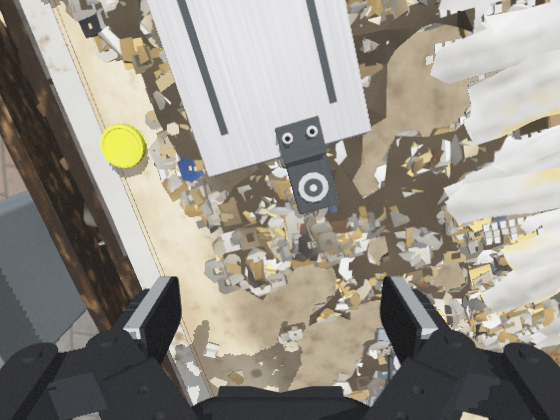

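Wrist picture 1: boss centred at (313,187), bracket bolts at (288,138) and (312,131), top's front edge from (208,176) to (370,131). I'll move toward the jack, taking a second boss view on the way and finding it by Hough circle.

```bash
python3 -m crank '[{"dp":[-0.05,0.034,0.004],"delta_rot":[0,0,0],"fingers":1},{"dp":[-0.05,0.034,0.004],"delta_rot":[0,0,0],"fingers":1},{"dp":[0,0,0],"delta_rot":[0,0,0],"fingers":1},{"dp":[0,0,0],"delta_rot":[0,0,0],"fingers":1}]'
python3 - <<'E'
from h import *
import pickle
m1,p1,d1=pickle.load(open('w1.pkl','rb'))
m2,p2,d2=snap('wrist','w2.png')
def circ(p,g,r=40):
    u,v=map(int,g);c=cv2.cvtColor(p,cv2.COLOR_RGB2GRAY)[max(v-r,0):v+r,u-r:u+r]
    h=cv2.HoughCircles(cv2.resize(c,None,fx=3,fy=3,interpolation=2),cv2.HOUGH_GRADIENT,1,40,param1=120,param2=25,minRadius=30,maxRadius=65)
    return None if h is None else [(a/3+u-r,b/3+max(v-r,0),q/3) for a,b,q in h[0][:3]]
def proj(m,X):
    Rc=Rm(m).T@(X-m['origin']);x,y=Rc[0]/-Rc[2],-Rc[1]/-Rc[2];k=1+m['k1']*(x*x+y*y)
    return m['fx']*x*k+m['cx'],m['fy']*y*k+m['cy']
B=onz(m1,313,187,.056);print('B',B,bydepth(m1,d1,313,187),circ(p1,(313,187)))
g=proj(m2,B);c2=circ(p2,g);c1=circ(p1,(313,187));print(g,c2)
if c1 and c2: print('tri',tri(m1,c1[0][:2],m2,c2[0][:2]))
a,b=onz(m1,208,176,.052),onz(m1,370,131,.052);print('edge',a,b,np.degrees(np.arctan2(*(b-a)[[1,0]]))+90)
a,b=onz(m1,333,102,.052),onz(m1,304,0,.052);print('slot',np.degrees(np.arctan2(*(b-a)[[1,0]])))
a,b=onz(m1,224,133,.052),onz(m1,182,9,.052);print('slot',np.degrees(np.arctan2(*(b-a)[[1,0]])))
E
```

```text
t: 3.45
tcp_pos: [0.5778, 0.0365, 0.2649]
tool_rot: [0.791, 0.612, -0.0, -0.001]
force: [-0.5, 0.3, -0.1]
finger_gap: 1.0
gripper_force: 0.0
B [0.5877125  0.09332674 0.056     ] [0.58776235 0.09290467 0.05439095] [(np.float32(312.83334), np.float32(186.16667), np.float32(15.7))]
(np.float64(275.43175050407996), np.float64(127.36461394557097)) [(np.float32(276.5), np.float32(128.16667), np.float32(16.166666))]
tri (array([0.58805182, 0.09191714, 0.04767873]), np.float64(0.00011703949997847576))
edge [0.50459676 0.12374274 0.052     ] [0.64282678 0.12601326 0.052     ] 90.94103816730218
slot 94.31657072214576
slot 91.9597018054471
```

```bash
python3 -m crank '[{"dp":[-0.07,0.034,0.004],"delta_rot":[0,0,0],"fingers":1},{"dp":[-0.07,0.034,0.004],"delta_rot":[0,0,0],"fingers":1},{"dp":[-0.07,0.034,0.004],"delta_rot":[0,0,0],"fingers":1},{"dp":[-0.07,0.034,0.004],"delta_rot":[0,0,0],"fingers":1},{"dp":[-0.07,0.034,0.004],"delta_rot":[0,0,0],"fingers":1},{"dp":[-0.07,0.034,0.004],"delta_rot":[0,0,0],"fingers":1},{"dp":[0,0,0],"delta_rot":[0,0,0],"fingers":1},{"dp":[0,0,0],"delta_rot":[0,0,0],"fingers":1}]'
python3 - <<'E'
from h import *
import pickle
m,p,d=snap('wrist','w3.png'); pickle.dump((m,p,d),open('w3.pkl','wb'))
E
```

```text
t: 4.17
tcp_pos: [0.6244, -0.1928, 0.2527]
tool_rot: [0.791, 0.611, 0.0, -0.001]
force: [-0.4, 1.9, -0.9]
finger_gap: 0.997
gripper_force: 0.0
```

View pics/w3.png

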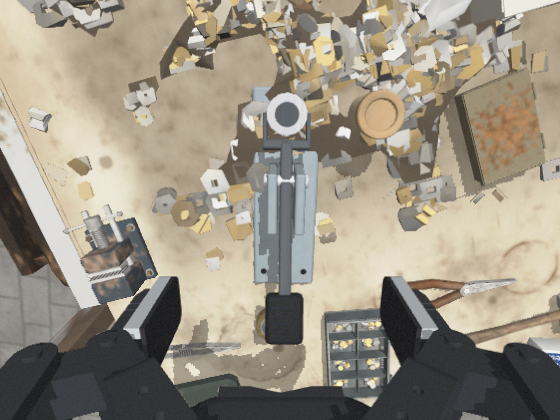

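Wrist picture 3: saddle centred at (288,114), paddle centre at (284,318), cheeks at u 268–303 and v 175–234. The pot is to the side at (380,115), clear of the fingers.

```bash
python3 - <<'E'
from h import *
import pickle
m,p,d=pickle.load(open('w3.pkl','rb')); t=manip.camera_model('top')
g=cv2.cvtColor(p,cv2.COLOR_RGB2GRAY)
h=cv2.HoughCircles(cv2.resize(g[75:155,248:328],None,fx=3,fy=3,interpolation=2),cv2.HOUGH_GRADIENT,1,60,param1=120,param2=25,minRadius=45,maxRadius=80)
print([(a/3+248,b/3+75,r/3) for a,b,r in h[0]])
mask=((g<45)*255).astype('uint8');mask[:285]=0;mask[350:]=0;mask[:,:255]=0;mask[:,315:]=0
M=cv2.moments(mask,True);pu,pv=M['m10']/M['m00'],M['m01']/M['m00'];print('pad px',pu,pv,cv2.boundingRect(mask))
su,sv=h[0][0][:2]/3+[248,75]
S=onz(m,su,sv,.03);P=onz(m,pu,pv,.09)
u=(S-P)[:2];L=np.linalg.norm(u);u/=L;yaw=np.degrees(np.arctan2(u[1],u[0]))
print('S',S,bydepth(m,d,su,sv),'P',P,bydepth(m,d,pu,pv),L,yaw)
print('tri S',tri(m,(su,sv),t,(318.5,160)),'tri P',tri(m,(pu,pv),t,(370,144.5)))
for q in(((258,165),(254.5,275)),((317,155),(313,275))):
    a,b=onz(m,*q[0],.008),onz(m,*q[1],.008);print('edge yaw',np.degrees(np.arctan2(*(a-b)[[1,0]])),a,b)
G=S[:2]-.068*u;print('grip',G,'pot',bydepth(m,d,380,115))
for q in((272,205),(300,205),(286,205)):print(q,bydepth(m,d,*q))
s=manip.sense();T=R.from_quat(s['tool_rot']);x=T.apply([1,0,0])
print('tool yaw',np.degrees(np.arctan2(x[1],x[0])),'shift tool',T.inv().apply(np.r_[G,.099]-s['tcp_pos']))
E
```

```text
[(np.float32(286.83334), np.float32(112.83333), np.float32(20.1))]
pad px 276.46268656716416 320.7014925373134 (265, 293, 37, 51)
S [ 0.64597045 -0.1279768   0.03      ] [ 0.64595618 -0.12790555  0.03190979] P [ 0.59900701 -0.27591128  0.09      ] [ 0.59970433 -0.27343692  0.09363047] 0.1552100962479605 72.38738044588347
tri S (array([ 0.64553712, -0.12887377,  0.02555191]), np.float64(0.0017337806934735502)) tri P (array([ 0.60144312, -0.27005882,  0.10033117]), np.float64(0.002252735253546159))
edge yaw 72.48766875649895 [ 0.60934232 -0.1666738   0.008     ] [ 0.57553791 -0.2738073   0.008     ]
edge yaw 75.37409132431877 [ 0.66351799 -0.17131669  0.008     ] [ 0.63289334 -0.28866894  0.008     ]
grip [ 0.62539502 -0.19278924] pot [ 0.71402725 -0.1465565   0.04935794]
(272, 205) [ 0.61733166 -0.19135318  0.06206874]
(300, 205) [ 0.63861395 -0.19653529  0.06316299]
(286, 205) [ 0.6276046  -0.19585534  0.05616349]
tool yaw 75.49260744345979 shift tool [-0.00141272  0.00204383  0.15363731]
```

Heights check out: saddle about 30, paddle about 92, cheeks about 62. Yaw is ≈74–75°, which matches the tool. I'll descend and grip.

```bash
python3 -m crank '[{"dp":[0,0.004,0.05],"delta_rot":[0,0,0],"fingers":1},{"dp":[0,0,0.06],"delta_rot":[0,0,0],"fingers":1},{"dp":[0,0,0.06],"delta_rot":[0,0,0],"fingers":1},{"dp":[0,0,0.06],"delta_rot":[0,0,0],"fingers":1},{"dp":[0,0,0.05],"delta_rot":[0,0,0],"fingers":1},{"dp":[0,0,0.026],"delta_rot":[0,0,0],"fingers":1},{"dp":[0,0,0],"delta_rot":[0,0,0],"fingers":1},{"dp":[0,0,0],"delta_rot":[0,0,0],"fingers":1}]'
python3 -m crank '[{"dp":[0,0,0],"delta_rot":[0,0,0],"fingers":-1},{"dp":[0,0,0],"delta_rot":[0,0,0],"fingers":-1},{"dp":[0,0,0],"delta_rot":[0,0,0],"fingers":-1},{"dp":[0,0,0],"delta_rot":[0,0,0],"fingers":-1},{"dp":[0,0,0],"delta_rot":[0,0,0],"fingers":-1},{"dp":[0,0,0],"delta_rot":[0,0,0],"fingers":-1},{"dp":[0,0,0],"delta_rot":[0,0,0],"fingers":-1},{"dp":[0,0,0],"delta_rot":[0,0,0],"fingers":-1},{"dp":[0,0,0],"delta_rot":[0,0,0],"fingers":-1}]' 70
```

```text
t: 4.88
tcp_pos: [0.6266, -0.1913, 0.1001]
tool_rot: [0.79, 0.613, -0.0, -0.001]
force: [0.7, -0.0, 0.4]
finger_gap: 0.999
gripper_force: 0.0
t: 5.63
tcp_pos: [0.6277, -0.1936, 0.1014]
tool_rot: [0.791, 0.612, 0.001, 0.001]
force: [1.6, 0.9, 5.8]
finger_gap: 0.341
gripper_force: 69.3
```

```bash
python3 -m crank '[{"dp":[0,0,-0.01],"delta_rot":[0,0,0],"fingers":-1},{"dp":[0,0,-0.025],"delta_rot":[0,0,0],"fingers":-1},{"dp":[0,0,-0.025],"delta_rot":[0,0,0],"fingers":-1},{"dp":[0.043,-0.025,0],"delta_rot":[0,0,0],"fingers":-1},{"dp":[0.043,-0.025,0],"delta_rot":[0,0,0],"fingers":-1},{"dp":[0.043,-0.025,0],"delta_rot":[0,0,0],"fingers":-1},{"dp":[0.043,-0.025,0],"delta_rot":[0,0,0],"fingers":-1},{"dp":[0.043,-0.025,0],"delta_rot":[0,0,0],"fingers":-1},{"dp":[0,0,0],"delta_rot":[0,0,-0.0157],"fingers":-1},{"dp":[0,0,0],"delta_rot":[0,0,-0.0157],"fingers":-1},{"dp":[0,0,0],"delta_rot":[0,0,-0.0157],"fingers":-1},{"dp":[0,0,0],"delta_rot":[0,0,0],"fingers":-1}]'
python3 -m crank '[{"dp":[0,0,0],"delta_rot":[0,0,0],"fingers":-1},{"dp":[0,0,0],"delta_rot":[0,0,0],"fingers":-1}]'
python3 - <<'E'
from h import *
import pickle
m,p,d=snap('wrist'); m2,p2,d2=snap('scene'); s=manip.sense()
pickle.dump((m,p,d,s),open('w4.pkl','wb')); print(s['tcp_pos'],s['force'],s['ft_torque'])
cv2.imwrite('pics/w4.png',np.hstack([cv2.resize(p,(400,300)),cv2.resize(p2[170:320,200:400],(400,300))])[:,:,::-1])
E
```

```text
t: 6.63
tcp_pos: [0.5928, -0.0729, 0.1303]
tool_rot: [0.691, 0.723, -0.0, -0.0]
force: [0.6, 0.2, -7.7]
finger_gap: 0.339
gripper_force: 70.3
t: 6.8
tcp_pos: [0.5929, -0.0734, 0.1301]
tool_rot: [0.693, 0.721, -0.0, -0.0]
force: [-0.1, 0.5, -8.7]
finger_gap: 0.339
gripper_force: 70.2
[ 0.59292559 -0.07345765  0.12995442] [-0.5237399   0.08272829 -8.13780419] [0.04086311 0.02531595 0.00363268]
```

View pics/w4.png

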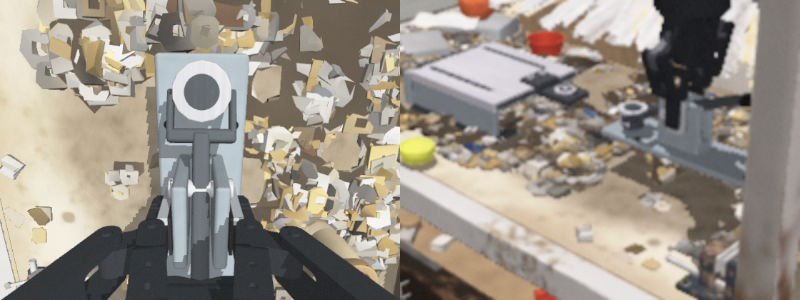

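Picture 4: the jack is held level in the grip with its saddle at wrist px (283,136). The bracket is ahead and clear. Next I'll measure the saddle in the hand.

```bash
python3 - <<'E'
from h import *
import pickle
m,p,d,s=pickle.load(open('w4.pkl','rb'));g=cv2.cvtColor(p,cv2.COLOR_RGB2GRAY)
h=cv2.HoughCircles(cv2.resize(g[75:195,223:343],None,fx=3,fy=3,interpolation=2),cv2.HOUGH_GRADIENT,1,100,param1=120,param2=25,minRadius=90,maxRadius=150)
su,sv,r=h[0][0]/3+[223,75,0];print(su,sv,r,bydepth(m,d,su,sv))
S=onz(m,su,sv,.059);T=R.from_quat(s['tool_rot']);x=T.apply([1,0,0])
print('S',S,'yaw',np.degrees(np.arctan2(x[1],x[0])),'rel tool',T.inv().apply(S-s['tcp_pos']),'move tool',T.inv().apply(np.r_[.588,.0925,0]-S)[:2])
for q in((230,85),(330,85),(232,230),(318,230)):print(q,bydepth(m,d,*q).round(4))
E
```

```text
282.1666679382324 128.83333206176758 41.13333511352539 [ 0.59021191 -0.00605252  0.05940568]
S [ 0.59021488 -0.00608402  0.059     ] yaw 92.33473016900727 rel tool [6.74211000e-02 5.59555199e-05 7.09610823e-02] move tool [0.09858657 0.00181947]
(230, 85) [0.5665 0.0102 0.0374]
(330, 85) [0.6107 0.012  0.037 ]
(232, 230) [ 0.5672 -0.0585  0.0368]
(318, 230) [ 0.6106 -0.0569  0.0363]
```

```bash
python3 -m crank '[{"dp":[0,0,0.0167],"delta_rot":[0,0,0],"fingers":-1},{"dp":[0,0,0.0167],"delta_rot":[0,0,0],"fingers":-1},{"dp":[0,0,0.0167],"delta_rot":[0,0,0],"fingers":-1},{"dp":[0,0,0],"delta_rot":[0,0,0],"fingers":-1},{"dp":[0.033,0.001,0],"delta_rot":[0,0,0],"fingers":-1},{"dp":[0.033,0.001,0],"delta_rot":[0,0,0],"fingers":-1},{"dp":[0.033,0.001,0],"delta_rot":[0,0,0],"fingers":-1},{"dp":[0.033,0.001,0],"delta_rot":[0,0,0],"fingers":-1},{"dp":[0.033,0,0],"delta_rot":[0,0,0],"fingers":-1},{"dp":[0.032,0,0],"delta_rot":[0,0,0],"fingers":-1},{"dp":[0,0,0],"delta_rot":[0,0,0],"fingers":-1},{"dp":[0,0,0],"delta_rot":[0,0,0],"fingers":-1}]'
python3 - <<'E'
from h import *
import pickle
m,p,d=snap('wrist','w5.png'); m2,p2,d2=snap('scene','s5.png'); s=manip.sense()
pickle.dump((m,p,d,s),open('w5.pkl','wb')); print(s['tcp_pos'],s['force'],s['ft_torque'])
T=R.from_quat(s['tool_rot']);print('est saddle',s['tcp_pos']+T.apply([.0674,.0001,.071]))
cv2.imwrite('pics/v5.png',np.hstack([cv2.resize(p,(400,300)),cv2.resize(p2[170:280,220:367],(400,300))])[:,:,::-1])
E
```

```text
t: 7.9
tcp_pos: [0.5905, 0.0262, 0.1044]
tool_rot: [0.691, 0.723, -0.0, -0.0]
force: [-0.2, 0.7, -8.7]
finger_gap: 0.341
gripper_force: 70.4
[0.59108888 0.02481773 0.10467323] [-0.39213413 -0.15147408 -8.37047286] [ 0.05322369 -0.01481752 -0.04943464]
est saddle [0.5883386  0.09213321 0.03364625]
```

View pics/v5.png

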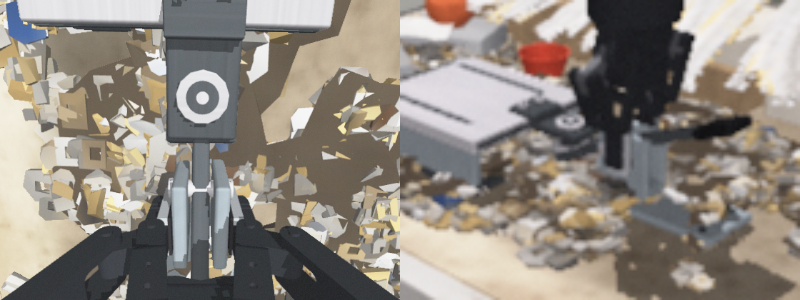

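Picture 5: the bracket is over the saddle with the boss at about (283,136). Measuring the boss with the same camera cancels the calibration error.

```bash
python3 - <<'E'
from h import *
import pickle
m,p,d,s=pickle.load(open('w5.pkl','rb'));g=cv2.cvtColor(p,cv2.COLOR_RGB2GRAY)
h=cv2.HoughCircles(cv2.resize(g[75:195,223:343],None,fx=3,fy=3,interpolation=2),cv2.HOUGH_GRADIENT,1,100,param1=120,param2=25,minRadius=75,maxRadius=150)
su,sv,r=h[0][0]/3+[223,75,0];z=bydepth(m,d,su,sv)[2];T=R.from_quat(s['tool_rot'])
for Z in(z,.054):
  B=onz(m,su,sv,Z);print(su,sv,r,B,'boss rel tool',T.inv().apply(B-s['tcp_pos']),'err vs saddle',T.inv().apply(B-s['tcp_pos'])[:2]-[.0674,.0001])
E
```

```text
284.8333320617676 135.5 37.66666793823242 [0.58836454 0.09288906 0.05444478] boss rel tool [0.06814573 0.00016185 0.05020118] err vs saddle [7.45732826e-04 6.18528194e-05]
284.8333320617676 135.5 37.66666793823242 [0.5883714  0.09284644 0.054     ] boss rel tool [0.06810303 0.00016682 0.05064597] err vs saddle [7.03032139e-04 6.68175729e-05]
```

```bash
python3 -m crank '[{"dp":[0.001,0,0.004],"delta_rot":[0,0,0],"fingers":-1},{"dp":[0,0,0.003],"delta_rot":[0,0,0],"fingers":-1},{"dp":[0,0,0],"delta_rot":[0,0,0],"fingers":-1},{"dp":[0,0,0],"delta_rot":[0,0,0],"fingers":-1}]'
```

```text
t: 8.33
tcp_pos: [0.5911, 0.025, 0.1014]
tool_rot: [0.692, 0.722, 0.0, 0.0]
force: [-0.2, -0.4, -7.8]
finger_gap: 0.339
gripper_force: 70.6
```

```bash
python3 -m crank '[{"dp":[0,0,0.002],"delta_rot":[0,0,0],"fingers":-1},{"dp":[0,0,0],"delta_rot":[0,0,0],"fingers":-1},{"dp":[0,0,0],"delta_rot":[0,0,0],"fingers":-1}]'
```

```text
t: 8.58
tcp_pos: [0.5911, 0.0251, 0.1014]
tool_rot: [0.692, 0.722, -0.0, 0.001]
force: [-2.7, -3.0, 3.1]
finger_gap: 0.337
gripper_force: 71.9
```

It's in contact with the worktop (force went from -8 to +3). Now I'll release and rise.

```bash
python3 -m crank '[{"dp":[0,0,0],"delta_rot":[0,0,0],"fingers":-0.2},{"dp":[0,0,0],"delta_rot":[0,0,0],"fingers":0.2},{"dp":[0,0,0],"delta_rot":[0,0,0],"fingers":0.6},{"dp":[0,0,0],"delta_rot":[0,0,0],"fingers":1},{"dp":[0,0,0],"delta_rot":[0,0,0],"fingers":1},{"dp":[0,0,0],"delta_rot":[0,0,0],"fingers":1},{"dp":[0,0,-0.02],"delta_rot":[0,0,0],"fingers":1},{"dp":[0,0,-0.06],"delta_rot":[0,0,0],"fingers":1},{"dp":[0,0,-0.08],"delta_rot":[0,0,0],"fingers":1},{"dp":[0,0,-0.08],"delta_rot":[0,0,0],"fingers":1},{"dp":[0,0,0],"delta_rot":[0,0,0],"fingers":1},{"dp":[0,0,0],"delta_rot":[0,0,0],"fingers":1}]'
python3 - <<'E'
from h import *
import pickle
m,p,d=snap('wrist','w6.png'); s=manip.sense()
pickle.dump((m,p,d,s),open('w6.pkl','wb')); print(s['tcp_pos'],s['force'])
E
```

```text
t: 9.58
tcp_pos: [0.5924, 0.0256, 0.224]
tool_rot: [0.692, 0.722, 0.002, 0.003]
force: [-1.0, -0.7, -0.7]
finger_gap: 0.997
gripper_force: 0.0
[0.59108071 0.02572784 0.22192766] [-0.04116315 -0.45177154 -0.48473973]
```

View pics/w6.png

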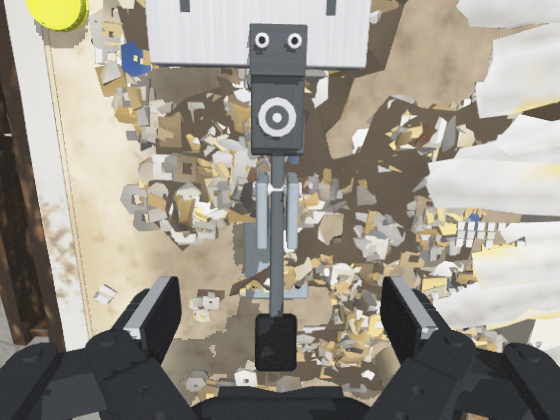

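Picture 6: jack standing, boss at (277,118), paddle centred at (276,342) and nearly in line. I'll check the distance from paddle to boss (should be 151 mm).

```bash
python3 - <<'E'
from h import *
import pickle
m,p,d,s=pickle.load(open('w6.pkl','rb'));T=R.from_quat(s['tool_rot'])
B=onz(m,277,118,.054);P=onz(m,276,342,.091);print(B,P,B-P,np.linalg.norm((B-P)[:2]),bydepth(m,d,276,342),bydepth(m,d,277,118))
for q in((258,246),(298,246),(263,185),(291,185)):print(q,onz(m,*q,.062).round(4),bydepth(m,d,*q).round(4))
x=(B-P)[:2]/np.linalg.norm((B-P)[:2]);Q=np.r_[B[:2]-.158*x,.073+.10]
print('press xy',Q,'tool move',T.inv().apply(Q-s['tcp_pos']),s['tcp_pos'])
E
```

```text
[0.5879546  0.09191581 0.054     ] [ 0.59335668 -0.05798958  0.091     ] [-0.00540208  0.1499054  -0.037     ] 0.1500027026498615 [ 0.59335765 -0.0580189   0.0909632 ] [0.58795451 0.09189938 0.05367121]
(258, 246) [0.5778 0.0019 0.062 ] [0.5778 0.0018 0.0616]
(298, 246) [0.6068 0.0031 0.062 ] [ 0.6109 -0.0186  0.012 ]
(263, 185) [0.5802 0.0475 0.062 ] [0.5801 0.0475 0.0619]
(291, 185) [0.5993 0.0483 0.062 ] [0.5993 0.0483 0.062 ]
press xy [ 0.59364469 -0.06598169  0.173     ] tool move [-0.09171359 -0.00145632  0.04896556] [0.59108071 0.02572784 0.22192766]
```

```bash
python3 -m crank '[{"dp":[-0.061,-0.001,0],"delta_rot":[0,0,0],"fingers":-1},{"dp":[-0.061,-0.001,0],"delta_rot":[0,0,0],"fingers":-1},{"dp":[-0.061,-0.001,0],"delta_rot":[0,0,0],"fingers":-1},{"dp":[0,0,0],"delta_rot":[0,0,0],"fingers":-1},{"dp":[0,0,0],"delta_rot":[0,0,0],"fingers":-1},{"dp":[0,0,0],"delta_rot":[0,0,0],"fingers":-1},{"dp":[0,0,0],"delta_rot":[0,0,0],"fingers":-1},{"dp":[0,0,0.045],"delta_rot":[0,0,0],"fingers":-1},{"dp":[0,0,0.045],"delta_rot":[0,0,0],"fingers":-1},{"dp":[0,0,0],"delta_rot":[0,0,0],"fingers":-1},{"dp":[0,0,0],"delta_rot":[0,0,0],"fingers":-1}]' 20
python3 -m crank '[{"dp":[0,0,0.016],"delta_rot":[0,0,0],"fingers":-1},{"dp":[0,0,0.016],"delta_rot":[0,0,0],"fingers":-1},{"dp":[0,0,0],"delta_rot":[0,0,0],"fingers":-1},{"dp":[0,0,0],"delta_rot":[0,0,0],"fingers":-1}]'
```

```text
t: 10.55
tcp_pos: [0.5922, -0.0644, 0.1742]
tool_rot: [0.691, 0.722, -0.001, -0.002]
force: [-0.5, -0.1, 0.2]
finger_gap: -0.003
gripper_force: 0.0
t: 10.88
tcp_pos: [0.5933, -0.0655, 0.1594]
tool_rot: [0.692, 0.722, 0.0, -0.0]
force: [-0.7, 2.0, 0.6]
finger_gap: 0.0
gripper_force: 0.4
```

Contact has begun. I'll press on, following the paddle's arc slightly backwards.

```bash
python3 -m crank '[{"dp":[-0.003,0,0.009],"delta_rot":[0,0,0],"fingers":-1},{"dp":[-0.003,0,0.009],"delta_rot":[0,0,0],"fingers":-1},{"dp":[-0.003,0,0.009],"delta_rot":[0,0,0],"fingers":-1},{"dp":[-0.002,0,0.009],"delta_rot":[0,0,0],"fingers":-1},{"dp":[-0.002,0,0.009],"delta_rot":[0,0,0],"fingers":-1},{"dp":[-0.002,0,0.009],"delta_rot":[0,0,0],"fingers":-1},{"dp":[-0.001,0,0.009],"delta_rot":[0,0,0],"fingers":-1},{"dp":[0,0,0.008],"delta_rot":[0,0,0],"fingers":-1},{"dp":[0,0,0],"delta_rot":[0,0,0],"fingers":-1},{"dp":[0,0,0],"delta_rot":[0,0,0],"fingers":-1}]'
```

```text
t: 11.72
tcp_pos: [0.5937, -0.074, 0.1237]
tool_rot: [0.692, 0.722, -0.0, 0.0]
force: [0.7, 2.2, 4.6]
finger_gap: 0.0
gripper_force: 2.1
```

```bash
python3 -m crank '[{"dp":[0,0,0.003],"delta_rot":[0,0,0],"fingers":-1},{"dp":[0,0,0.003],"delta_rot":[0,0,0],"fingers":-1},{"dp":[0,0,0],"delta_rot":[0,0,0],"fingers":-1},{"dp":[0,0,0],"delta_rot":[0,0,0],"fingers":-1}]'
```

```text
t: 12.05
tcp_pos: [0.5937, -0.074, 0.1214]
tool_rot: [0.692, 0.722, -0.0, 0.0]
force: [-0.4, 1.1, 6.1]
finger_gap: -0.001
gripper_force: 3.3
```

```bash
python3 -m crank '[{"dp":[0,0,0.003],"delta_rot":[0,0,0],"fingers":-1},{"dp":[0,0,0],"delta_rot":[0,0,0],"fingers":-1},{"dp":[0,0,0],"delta_rot":[0,0,0],"fingers":-1},{"dp":[0,0,0],"delta_rot":[0,0,0],"fingers":-1}]'
python3 - <<'E'
from h import *
m,p,d=snap('wrist'); m2,p2,d2=snap('scene'); s=manip.sense()
print(s['tcp_pos'],s['force'])
cv2.imwrite('pics/v7.png',np.hstack([cv2.resize(p,(400,300)),cv2.resize(p2[170:280,220:367],(400,300))])[:,:,::-1])
import pickle;pickle.dump((m,p,d,s),open('w7.pkl','wb'))
E
```

```text
t: 12.38
tcp_pos: [0.5937, -0.074, 0.1208]
tool_rot: [0.692, 0.722, 0.0, 0.001]
force: [-1.7, 1.1, 11.9]
finger_gap: 0.001
gripper_force: 5.9
[ 0.5937496  -0.07406475  0.12085468] [-1.62029556  1.41275884 11.45841985]
```

View pics/v7.png

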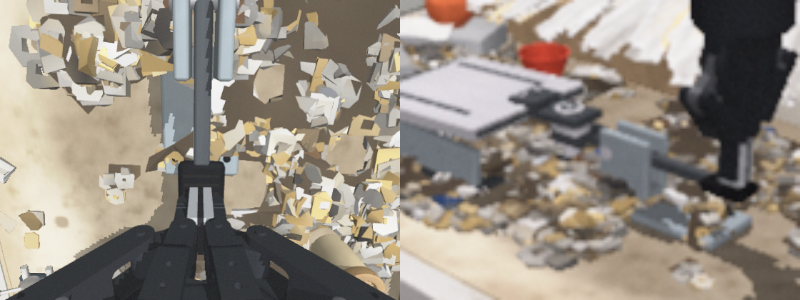

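Picture 7: the tip is on the level paddle, with the saddle up under the bracket and the table front raised. I'll check the boss height and then hand in.

```bash
python3 - <<'E'
from h import *
m,p,d=snap('top');m2,p2,d2=snap('scene')
u0,v0=220+165*147/400,170+100*110/300
for a,b in((u0,v0),(u0-3,v0),(u0,v0+1)):print(bydepth(m2,d2,a,b))
print(bydepth(m,d,259,202),bydepth(m,d,258,201)); s=manip.sense();print(s['force'],s['tcp_pos'])
print(manip.sign_off() if bydepth(m,d,259,202)[2]>.06 and s['force'][2]>8 else 'not signed')
E
```

```text
[0.60311803 0.1106945  0.06190399]
[0.60298982 0.12040375 0.05925375]
[0.59113534 0.09928185 0.0662078 ]
[0.58467932 0.09480683 0.06519757] [0.58694462 0.09678217 0.07088214]
[-2.50846395  1.71889827 11.83383269] [ 0.59368435 -0.07403957  0.12082595]
the job is handed in; nothing more can be done
None
```

The job is handed in: the jack stands with its saddle within about 1 mm of the lift point. I let go of it with the handle still up, then pressed the handle down to its stop, where the arm still holds it with about 12 N. The table front reads roughly 11–12 mm higher, and I did not touch the canister, jar or pot.

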